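Close a hinged denture flask and start its captive wing bolt

ROBOT

A 6-joint arm with a two-finger parallel gripper is mounted at the origin on a cart in front of the work surface, level with it; the furniture and walls round the work are solid. World frame = base frame: x ahead of the robot, y to its left, z up, the work surface at z = 0. Lengths are in m, angles in degrees, forces in N, time in s.
With the tool pointing down it reaches from about 0.25 to 0.725 m from the base axis. Payload 4 kg.
Tool frame: the origin (TCP) lies at the very end of the fingers, on their centre line; the grasp point (between the pads) lies 19 mm behind it; z points along the fingers, y is the line along which they close (so a half turn about z gives the same grasp; the last joint's range is limited). The gripper opens to 85 mm and grips with 20 to 120 N. Pads are 22 mm wide; open, the fingers measure 114 mm over their backs; the gripper's body (76 mm by 85 mm) begins 54 mm behind the grasp point. The pads swing forward as they close: fully open they stand 13 mm farther back than shut.
Start: joints at [-76.662, 13.785, 0.286, 76.501, 0, 90], TCP at [0.115, -0.487, 0.231] pointing down, gripper open.
Joint ranges: [-155.79, 155.79], [-60.16, 107.12], [-62.33, 73.08], [-114, 123.19], [-81.49, 82.49], [-180, 180]. Speed limits (degrees/s): [159.86, 159.86, 180, 180, 180, 180].

INTERFACE

Orientations are given as [roll, pitch, yaw] about the fixed x, y, z axes, in that order (R = Rz(yaw) Ry(pitch) Rx(roll)).
In Python, from bench import * gives the robot as it stands.
- The arm moves only by the shell command python3 -m inch 'ROWS' [FORCE]. ROWS is text: rows parted by semicolons, each of 7 numbers parted by spaces: the turn, a rotation vector about the tool's x, y, z in rad, then the shift along the tool's x, y, z in mm, then the closure, from -1 (fully open) to 1 (shut). A call has 1 to 5 rows; each row shifts and turns the commanded pose from where the row before left it, along the tool's axes as they then stand; what a row does not reach is not made up. A row lasts 1/10 s, in which the tool goes at most 50 mm and 8.59 degrees, less where a joint would pass 70% of its speed; a pose out of reach is approached as far as the arm can. A call is refused whole if a number of a shift passes 50 or a number of a turn 0.15, either way. A call with a gripper value outside its range is refused whole. The fingers move at their own pace and stop on an object; FORCE is the grip in N (left out, the last holds). Time passes only in rows, so rows that do not move let the fingers close. It gives the time, the measured TCP pose, the force, the opening and the grip force at its end, in the units of the state.
- sense(): the state, without advancing time (a new reading comes with each control period).
- camera(name): name is "scene" or "top"; returns the picture (480x640x3 uint8, blue, green, red); there is no depth.
- camera_info(name): a dict with "fov_y" (degrees; the focal length in pixels is half the picture's height over the tangent of half this angle, whatever the lens; pixels are square), "cx", "cy" (the principal point, pixels), "dist" ([k1, k2, p1, p2, k3] as OpenCV has them; the pictures are not rectified), "world_from_camera" (4x4, takes a point from camera to world coordinates). Camera axes: x right, y up, looking along -z (the intrinsics and any distortion apply to the point x, -y, -z); pixel columns grow to the right and rows downward; lengths in m; the calibration is good to about 2 mm. A picture is of the moment at which its call begins. camera_info takes no time and is no camera call.
- finish_job(): hands the job in; it is judged then, once.
Trained networks look in the newest picture that a camera, given by its name, has taken for a name from the list of things; names that differ only in an ending like _2 or _b are one class to them, and where a whole thing is asked for, a point or a joint stands for the part that bears it (a point fixed in the world has none). Each returns a list of dicts, best first, with "conf" (0 to 1); they miss things now and then, are a little off and sometimes report something else, mostly with a low value. They report only what shows in the picture. A call takes as long as a camera call.
- recognise(camera, label): "box" ([left, top, width, height] in pixels, round what is visible of it).
The state is a dict: "time": time; "joint_pos": joint angles; "joint_vel": joint speeds; "tau": joint torques, N m; "eef_pos": TCP position; "ee_rot": TCP orientation; "contact_force": force on the tool from outside, world axes, zero at the start; "torque": the same for the moment, N m; "width": finger opening in m; "finger_force": force on a finger pad.
Only numpy, scipy, OpenCV 4.12 (cv2) and the standard library are available. Lean on these libraries where they do the work, as an engineer would, in place of code of your own. Each camera call takes 0.05 s, during which the arm holds its last target. There are 200 camera calls.

TASK

Close the small hinged denture flask and start its wing bolt: press the lid down until you feel it stop fully home, then turn the bolt backward (anticlockwise seen from above) until you feel its thread drop, and from there turn it forward one full turn, so that it is started but not tight. Do not let go at the end: finish with the gripper still closed on the wing, holding the bolt still, and leave the other things on the bench where they are.

Things in the scene. Friction and masses are not known exactly. Their poses are not given: they have to be found in the camera images.
- flask: Bare aluminium hinged denture flask, 104 (x) x 100 (y) mm, fixed on a steel plate 150 x 128 x 7 mm. Origin: underside centre of the plate; z up; -x is the front (bolt side), +x the hinge side. The halves part 36 mm above the bench; the shut lid's top is 64 mm above it. The bolt stands at x = -60 mm, y = 0, in an ear before the front wall (x = -45 mm); the ear's top is 49 mm above the bench.
- lid_pad (a point): Centre of the top of the round pressing pad (34 mm across, 3 mm high) in the middle of the lid: press here. Lid shut: 67 mm above the bench, at x = +2 mm, y = 0 of the flask's frame. Its axes are the lid's.
- flask_lid (a joint): Opening angle of the lid, rad; 0 is fully home. The hinge axis runs along the flask's y, 66 mm behind its origin, 36 mm above the bench. The lid starts 0.16 to 0.24 rad open on a stiff hinge that stays where it is left; pressing it down at the pad takes about 2 to 7 N (most once the bolt lands on its thread), then comes a hard stop.
- wing_bolt: Steel wing bolt, about 0.22 kg, captive in the lid's front ear. Origin: on its axis, underside of its collar (22 mm across); z up along the bolt, square to the lid. The wing is an upright blade 10 mm thick (bolt's x), 52 mm long (bolt's y), 26 mm high, 31 to 57 mm above the origin, on a 14 mm neck. Right-hand thread, one start, 6 mm per turn: clockwise from above screws it in.
- wing (a point): Centre of the wing blade, 44 mm above the bolt's origin; axes as the bolt's: pinch across x.
- bolt_lift (a joint): Height of the collar above the ear, m: 0 tight, most 0.022. Lid open: 0. Shutting the lid stands the bolt's end on the first thread, 14 to 15.5 mm up. Turned backward it climbs to 16 mm, where the thread ends, then falls 6 mm by its own weight, to 10 mm (if loosely held or followed down; a tight grip carries it). Further back it climbs again. Forward from the drop it sinks to 4 mm in one turn.
- bolt_turn (a joint): Turn of the bolt in the lid, rad, growing anticlockwise from above (backward), unlimited. Starts between -0.25 and 0.25; at 0 the blade lies along the flask's y. The drop comes at an unknown angle 0.6 to 2.1 rad back from the start and has to be felt. The bolt turns very freely and stays where it is left; once started it cannot be pulled up.
- cast: Plaster upper dental model, 55 x 63 x 21 mm, bystander; origin centre of underside.
- wax_jar: Small wax jar with a coloured lid, 39 mm across, 42 mm high, bystander; origin centre of underside.
- glass_beaker: Beaker, 78 mm across, 101 mm high, bystander; origin centre of underside.
- pins: Strip with small upright pins, 27 x 72 x 28 mm, bystander; origin centre of underside.

How it is judged (in metres and radians):
On the way, in this order (a step that is already met when the one before it is completed fails the run):
1. the lid is pressed fully home, the bolt not yet turned (value of joint flask_lid below 0.008 rad and value of joint bolt_turn below 0.45 rad and value of joint bolt_lift above 0.012 m), for 0.2 s.
2. turned backward, the bolt has dropped off the end of the thread (value of joint bolt_turn above 0.45 rad and value of joint bolt_lift below 0.0118 m and value of joint flask_lid below 0.012 rad), for 0.1 s.
At the end, for the whole second after the job is handed in: The gripper still grips the wing (more than 2 N) and the bolt is at rest; the lid is shut (within 0.012 rad) and the bolt has screwed in one turn from the drop: its collar 4 mm (2.3 to 5.8 mm, about 0.3 turn either way) above the lid's ear (value of joint bolt_lift between 0.0023 and 0.0058 m and value of joint bolt_turn below -1.5 rad and value of joint flask_lid below 0.012 rad and contact force between wing_bolt and the fingers above 2 N and velocity of joint bolt_turn between -0.15 and 0.15 rad/s); the arm keeps its last pose, push and grip.
It fails at once if a bystander is pushed more than 25 mm or tipped (distance of any of cast, wax_jar, glass_beaker, pins from where it was at the start of the episode above 0.025 m or angle between any of cast, wax_jar, glass_beaker, pins's own z axis and vertical above 0.4 rad).
It also fails if it takes over 72 s, if anything falls off the work surface, if the arm or the gripper's body presses on something with over 40 N, if the wrist force passes 120 N, or if a joint passes its speed limit or range.

## Working session

There is one attempt and no reset: what is moved stays moved. The work goes in short steps, Python scripts to look and compute and a shell command to move; the robot and the scene stay as the last step left them, time stands still between calls to the robot, and variables do not carry over. Pictures are saved under pics/ and viewed, at most 10 in all, crops included, and the job is handed in when it is done.

```bash
mkdir -p pics; ls
python3 - <<'E'
from bench import *
import cv2,numpy as np
for n in("scene","top"):
    im=camera(n);cv2.imwrite(f"pics/{n}0.png",im)
    i=camera_info(n);print(n,i["fov_y"],i["cx"],i["cy"],i["dist"],np.round(i["world_from_camera"],4).tolist())
    for l in("flask","lid_pad","wing_bolt","wing","glass_beaker","cast","wax_jar","pins"):
        print(l,[(np.round(d["box"]).tolist(),round(d["conf"],2)) for d in recognise(n,l)[:2]])
s=sense();print(s)
E
```

```text
pics
scene 56.493291408386874 321.2384340814338 245.11014621068085 [-0.06137987  0.          0.          0.          0.        ] [[-0.8497, 0.3125, -0.4247, 0.2263], [-0.5272, -0.519, 0.6728, 0.3058], [-0.0102, 0.7956, 0.6057, 0.6083], [0.0, 0.0, 0.0, 1.0]]
flask [([305.0, 223.0, 90.0, 77.0], 0.6)]
lid_pad [([316.0, 221.0, 68.0, 47.0], 0.93)]
wing_bolt [([357.0, 222.0, 25.0, 43.0], 0.82)]
wing [([356.0, 221.0, 25.0, 47.0], 0.62)]
glass_beaker [([263.0, 202.0, 36.0, 55.0], 0.91)]
cast [([250.0, 277.0, 34.0, 29.0], 0.68)]
wax_jar [([270.0, 251.0, 16.0, 29.0], 0.67)]
pins [([307.0, 224.0, 86.0, 78.0], 0.61), ([317.0, 359.0, 30.0, 30.0], 0.57)]
top 56.58698060234537 322.70752877221213 237.32560550250545 [-0.1130818  0.         0.         0.         0.       ] [[-0.0264, 0.9915, -0.1275, 0.4706], [-0.9995, -0.0243, 0.0186, -0.258], [0.0153, 0.1279, 0.9917, 0.9439], [0.0, 0.0, 0.0, 1.0]]
flask [([314.0, 209.0, 72.0, 81.0], 0.96)]
lid_pad [([324.0, 212.0, 61.0, 72.0], 0.93), ([336.0, 264.0, 31.0, 18.0], 0.36)]
wing_bolt [([335.0, 259.0, 31.0, 24.0], 0.56)]
wing [([335.0, 260.0, 26.0, 22.0],
[... 162 characters left out ...]
.0, 37.0, 17.0], 0.96)]
{'time': 0.9, 'joint_pos': array([-7.66618153e+01,  1.37841965e+01,  2.86420123e-01,  7.65017916e+01,
        5.32654463e-04,  8.99993589e+01]), 'joint_vel': array([-0.06246422,  0.00784383, -0.03793885, -0.12046618,  0.0365521 ,
       -0.06760706]), 'tau': array([-1.22332905e-03, -3.72193515e+01,  2.52695453e+01,  1.04275394e-03,
       -1.70068543e-04,  3.90201897e-07]), 'eef_pos': array([ 0.11535092, -0.48650799,  0.23131626]), 'ee_rot': array([ 1.79999568e+02, -5.32649628e-04,  1.33388258e+01]), 'contact_force': array([0.52712414, 0.37812607, 0.2437513 ]), 'torque': array([ 0.0197049 , -0.00071444,  0.0097101 ]), 'finger_force': 0.0, 'width': 0.08542002723898837}
```

View pics/scene0.png

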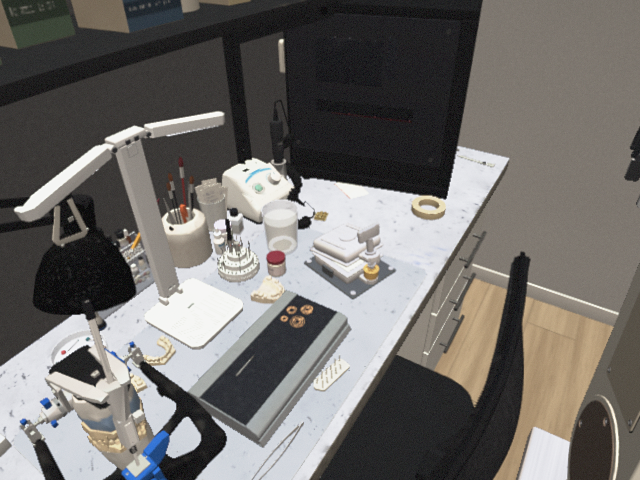

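View pics/top0.png

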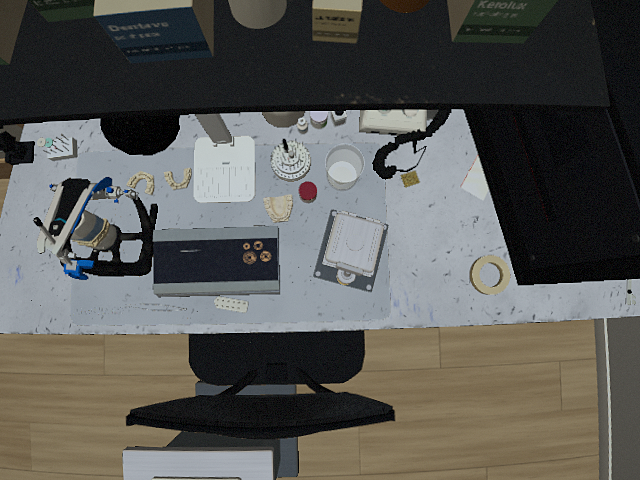

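The scene picture shows the flask at about (350,258), with its bolt towards the front right at (370,250). In the top picture the plate spans (314–386, 209–290), with the bolt at about (346,272). I'll enlarge both.

```bash
cat > h.py <<'E'
from bench import *
import cv2,numpy as np
def cam(n):
    i=camera_info(n);T=np.array(i["world_from_camera"]);f=240/np.tan(np.radians(i["fov_y"]/2))
    K=np.array([[f,0,i["cx"]],[0,f,i["cy"]],[0,0,1]]);return T,K,np.array(i["dist"])
def proj(n,P):
    T,K,d=cam(n);C=np.linalg.inv(T);C=np.diag([1,-1,-1,1])@C
    return cv2.projectPoints(np.atleast_2d(P).astype(float),cv2.Rodrigues(C[:3,:3])[0],C[:3,3],K,d)[0][:,0]
def ray(n,uv,z):
    T,K,d=cam(n);p=cv2.undistortPoints(np.array([[uv]],float),K,d)[0,0]
    v=T[:3,:3]@[p[0],-p[1],-1];o=T[:3,3];return o+v*(z-o[2])/v[2]
E
python3 - <<'E'
from h import *
a=cv2.imread("pics/scene0.png")[210:305,295:405];b=cv2.imread("pics/top0.png")[200:298,305:395]
a=cv2.resize(a,None,fx=4,fy=4,interpolation=2);b=cv2.resize(b,None,fx=4,fy=4,interpolation=2)
c=np.zeros((400,800,3),np.uint8);c[:a.shape[0],:a.shape[1]]=a;c[:b.shape[0],440:440+b.shape[1]]=b
cv2.imwrite("pics/crop0.png",c)
print(proj("top",[[.115,-.487,.231]]),proj("scene",[[.115,-.487,.231]]))
for uv in[(341,144+30)]: print(ray("top",(346,272),.08),ray("top",(350,250),.007))
E
```

```text
[[465.46576481 512.53067824]] [[633.46376722 198.88344501]]
[ 0.51284753 -0.31756438  0.08      ] [ 0.56264487 -0.33257176  0.007     ]
```

View pics/crop0.png

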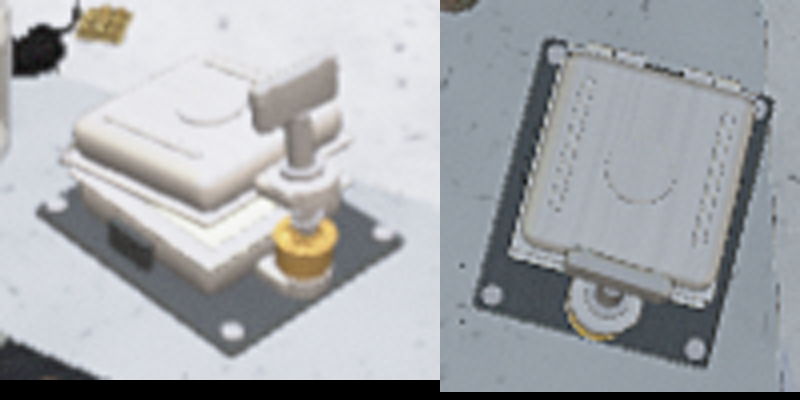

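```bash
cat >> h.py <<'E'
def lidpt(p,q):  # flask-frame point on shut lid (m) -> opened by q
    c,s=np.cos(q),np.sin(q);x,z=p[0]-.066,p[2]-.036
    return np.array([.066+x*c+z*s,p[1],.036-x*s+z*c])
def w(p,f): c,s=np.cos(f[2]),np.sin(f[2]);return np.array([f[0]+c*p[0]-s*p[1],f[1]+s*p[0]+c*p[1],p[2]])
E
cat > fit.py <<'E'
from h import *
from scipy.optimize import least_squares
T=lambda a,b:((a-440+.5)/4-.5+305,(b+.5)/4-.5+200)
S=lambda a,b:((a+.5)/4-.5+295,(b+.5)/4-.5+210)
P=lambda x,y:np.array([x,y,.007])
pl=[("top",T(545,38),P(.075,.064)),("top",T(773,97),P(.075,-.064)),("top",T(707,367),P(-.075,-.064)),("top",T(475,303),P(-.075,.064)),
("scene",S(37,210),P(.075,.064)),("scene",S(232,356),P(-.075,.064)),("scene",S(405,240),P(-.075,-.064))]
def wp(y,z,t,q,x=0): return lidpt(np.array([-.06-y*np.sin(t)+x*np.cos(t),y*np.cos(t)+x*np.sin(t),.049+z]),q)
wi=[("scene",S(252,132),(.026,.031,-.005)),("scene",S(340,102),(-.026,.031,-.005)),("scene",S(250,84),(.026,.057,-.005)),("scene",S(335,57),(-.026,.057,-.005)),
("top",T(567,247),(.026,.057,.005)),("top",T(670,276),(-.026,.057,.005)),("top",T(565,268),(.026,.057,-.005)),("top",T(668,300),(-.026,.057,-.005))]
def res(v):
    o=[v[5:7]*np.array([1,1])*0.5]
    for n,uv,p in pl: o.append(proj(n,w(p,v))[0]-uv-(v[5:7] if n=="scene" else 0))
    for n,uv,p in wi: o.append(proj(n,w(wp(p[0],p[1],v[4],v[3],p[2]),v))[0]-uv-(v[5:7] if n=="scene" else 0))
    return np.concatenate(o)
r=least_squares(res,[.56,-.33,-.25,.2,0,0,0],loss="soft_l1")
v=r.x;print(np.round(v,4),"deg",np.degrees(v[2]));print(np.round(res(v).reshape(-1,2),1).tolist())
for q in(v[3],0): print("pad",w(lidpt(np.array([.002,0,.067]),q),v),"wing",w(lidpt(np.array([-.06,0,.093+(.0148 if q==0 else 0)]),q),v))
E
python3 fit.py
```

```text
[ 0.5622 -0.3335 -0.2878  0.1897 -0.0853  0.522  -0.5563] deg -16.487788730843445
[[0.3, -0.3], [-0.6, -0.4], [0.3, 0.3], [-0.4, 1.1], [-1.4, 1.3], [-1.9, -0.3], [-0.8, -0.3], [-0.3, -0.4], [1.6, 2.5], [0.1, -0.3], [0.8, 2.2], [0.4, -1.1], [0.6, -1.7], [1.6, 0.6], [-0.7, -2.0], [0.4, -0.4]]
pad [ 0.57084273 -0.33607031  0.07851097] wing [ 0.51715908 -0.32018093  0.11573453]
pad [ 0.56413744 -0.33408566  0.067     ] wing [ 0.50468686 -0.31648938  0.1078    ]
```

```bash
cat > go.py <<'E'
import sys
from h import *
s=sense();t=np.array([float(a) for a in sys.argv[1:5]])  # x y z(mm) yaw
y=np.radians(s["ee_rot"][2]);d=t[:3]-s["eef_pos"]*1000
print("t",s["time"],"shift",np.round([d[0]*np.cos(y)+d[1]*np.sin(y),d[0]*np.sin(y)-d[1]*np.cos(y),-d[2]],1),"turnz",-np.radians((t[3]-s["ee_rot"][2]+180)%360-180),"f",s["contact_force"],"rot",s["ee_rot"],"J",np.round(s["joint_pos"],1))
E
python3 -m inch '0 0 0 48 -4.1 0 1;0 0 0 48 -4.1 0 1;0 0 0 48 -4.1 0 1;0 0 0 48 -4.1 0 1;0 0 0 48 -4.1 0 1'
python3 -m inch '0 0 0 48 -4.1 5 1;0 0 0 48 -4.1 5 1;0 0 0 48 -4.1 5 1;0 0 0 48 -4.1 5 1;0 0 0 46 -4.5 5 1'
python3 -m inch '0 0 0.13 0 0 0 1;0 0 0.13 0 0 0 1;0 0 0.13 0 0 0 1;0 0 0.13 0 0 0 1;0 0 0 0 0 0 1'
python3 go.py 569.5 -335.7 120 -16.5
```

```text
time: 1.4
eef_pos: [0.3458, -0.4105, 0.2315]
ee_rot: [180.0, -0.0, 13.3]
contact_force: [0.4, -0.3, 0.7]
width: 0.012
finger_force: 0.0
time: 1.9
eef_pos: [0.5728, -0.335, 0.206]
ee_rot: [180.0, -0.0, 13.4]
contact_force: [0.4, -1.7, 0.2]
width: 0.0002
finger_force: 0.0
time: 2.4
eef_pos: [0.571, -0.3359, 0.206]
ee_rot: [-180.0, 0.0, -16.4]
contact_force: [-0.4, -0.1, 0.4]
width: -0.0001
finger_force: 0.0
t 2.4 shift [-1.5  0.2 86. ] turnz 0.0011834471962981936 f [-0.41078688 -0.14996025  0.42562945] rot [-1.79995563e+02  2.45191687e-02 -1.64321935e+01] J [-30.5  33.6  26.5  82.9  -0.  166. ]
```

```bash
python3 -m inch '0 0 0 -1 0 40 1;0 0 0 0 0 40 1;0 0 0 0 0 30 1;0 0 0 0 0 4 1;0 0 0 0 0 4 1'
python3 -m inch '0 0 0 0 0 3 1;0 0 0 0 0 3 1;0 0 0 0 0 2 1;0 0 0 0 0 2 1;0 0 0 0 0 0 1'
python3 -m inch '0 0 0 0 0 2 1;0 0 0 0 0 2 1;0 0 0 0 0 2 1;0 0 0 0 0 0 1'
```

```text
time: 2.9
eef_pos: [0.5698, -0.3357, 0.0882]
ee_rot: [-180.0, 0.0, -16.4]
contact_force: [-0.3, -0.1, 0.4]
width: -0.0005
finger_force: 0.0
time: 3.4
eef_pos: [0.5702, -0.3359, 0.0791]
ee_rot: [180.0, -0.1, -16.4]
contact_force: [-0.9, 0.7, 1.9]
width: 0.0001
finger_force: 0.9
time: 3.8
eef_pos: [0.5689, -0.3356, 0.0736]
ee_rot: [180.0, 0.1, -16.5]
contact_force: [-3.8, 1.4, 6.1]
width: 0.0
finger_force: 3.0
```

```bash
python3 -m inch '0 0 0 -1 0 1 1;0 0 0 -1 0 1 1;0 0 0 -0.5 0 1 1;0 0 0 -0.5 0 1 1;0 0 0 0 0 0 1'
python3 -m inch '0 0 0 -0.5 0 1 1;0 0 0 0 0 1 1;0 0 0 0 0 0 1'
python3 -m inch '0 0 0 -0.5 0 1 1;0 0 0 0 0 0 1'
python3 -m inch '0 0 0 0 0 1 1;0 0 0 0 0 0 1'
```

```text
time: 4.3
eef_pos: [0.5671, -0.3351, 0.0701]
ee_rot: [180.0, -0.1, -16.5]
contact_force: [-2.7, 1.3, 7.9]
width: -0.0
finger_force: 3.8
time: 4.6
eef_pos: [0.5661, -0.3347, 0.068]
ee_rot: [180.0, -0.0, -16.5]
contact_force: [-3.9, 1.6, 8.3]
width: 0.0
finger_force: 4.0
time: 4.8
eef_pos: [0.5657, -0.3346, 0.0671]
ee_rot: [180.0, -0.0, -16.5]
contact_force: [-4.0, 1.5, 8.1]
width: 0.0001
finger_force: 4.3
time: 5.0
eef_pos: [0.5657, -0.3346, 0.0671]
ee_rot: [180.0, -0.0, -16.5]
contact_force: [-6.2, 2.7, 12.5]
width: 0.0001
finger_force: 6.3
```

```bash
python3 -m inch '0 0 0 0 0 2 1;0 0 0 0 0 0 1;0 0 0 0 0 0 1'
python3 -m inch '0 0 0 0 0 1 1;0 0 0 0 0 0 1;0 0 0 0 0 0 1'
```

```text
time: 5.3
eef_pos: [0.5657, -0.3346, 0.067]
ee_rot: [179.9, -0.1, -16.5]
contact_force: [-8.1, 4.2, 20.9]
width: -0.0001
finger_force: 10.4
time: 5.6
eef_pos: [0.5657, -0.3346, 0.067]
ee_rot: [179.9, -0.1, -16.5]
contact_force: [-10.2, 4.6, 24.8]
width: -0.0
finger_force: 12.4
```

```bash
python3 -m inch '0 0 0 0 0 -10 1;0 0 0 0 0 -40 1;0 0 0 0 0 -40 -1;0 0 0 -30 0 -20 -1;0 0 0 -30 0 0 -1'
python3 -m inch '0 0 -0.15 0 0 0 -1;0 0 -0.15 0 0 0 -1;0 0 -0.15 0 0 0 -1;0 0 -0.15 0 0 0 -1;0 0 -0.15 0 0 0 -1'
python3 -m inch '0 0 -0.15 0 0 0 -1;0 0 -0.15 0 0 0 -1;0 0 -0.15 0 0 0 -1;0 0 -0.15 0 0 0 -1;0 0 -0.13 0 0 0 -1'
python3 - <<'E'
from h import *
o=[]
for n,c in(("scene",(205,305)),("top",(200,305))):
    im=camera(n);cv2.imwrite(f"pics/{n}1.png",im);o.append(cv2.resize(im[c[0]:c[0]+100,c[1]-10:c[1]+90],None,fx=4,fy=4,interpolation=2))
cv2.imwrite("pics/crop1.png",np.hstack(o))
E
python3 go.py 504.7 -316.5 200 68.6
```

```text
time: 6.1
eef_pos: [0.5109, -0.3188, 0.1754]
ee_rot: [179.9, -0.5, -16.4]
contact_force: [-0.3, -0.6, -0.5]
width: 0.0432
finger_force: 0.0
time: 6.6
eef_pos: [0.5087, -0.3175, 0.1712]
ee_rot: [-180.0, -0.0, 26.9]
contact_force: [-0.7, -0.4, -0.5]
width: 0.0851
finger_force: 0.0
time: 7.1
eef_pos: [0.5087, -0.3175, 0.1711]
ee_rot: [-180.0, -0.0, 68.7]
contact_force: [0.8, 0.4, -0.7]
width: 0.0854
finger_force: 0.0
t 7.2 shift [ -0.5  -4.1 -28.9] turnz -0.004683418924318032 f [ 0.23712924 -0.07616673 -0.24374301] rot [-1.79994727e+02 -5.52220710e-03  6.83316599e+01] J [-32.   26.8  10.1  73.3   0.   79.7]
```

View pics/crop1.png

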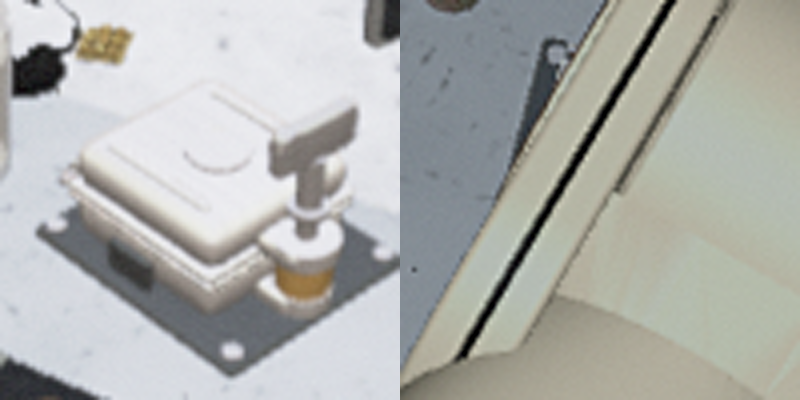

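```bash
cat >> fit.py <<'E'
print("---")
S=lambda a,b:((a+.5)/4-.5+295,(b+.5)/4-.5+205)
m=[(S(272,178),(.026,.031,-.005)),(S(356,146),(-.026,.031,-.005)),(S(272,130),(.026,.057,-.005)),(S(354,97),(-.026,.057,-.005))]
def r2(u):
    return np.concatenate([proj("scene",w(np.array([-.06-p[0]*np.sin(u[0])+p[2]*np.cos(u[0]),p[0]*np.cos(u[0])+p[2]*np.sin(u[0]),.049+u[1]+p[1]]),v)+np.array([u[2]*np.cos(v[2]),u[2]*np.sin(v[2]),0]))[0]-uv-v[5:7] for uv,p in m])
for f in (1,0):
    g=least_squares(lambda u:r2([u[0],u[1],u[2]*f]),[0,.015,0]);print(g.x,np.round(g.fun,1))
E
python3 fit.py|sed -n '/---/,$p'
```

```text
---
[-0.14077392  0.01776309  0.00184977] [-0.8  0.2 -0.3 -1.2 -0.1  1.   1.2 -0. ]
[-0.15282792  0.01865465  0.        ] [-0.2  0.2  0.5 -1.   0.5  0.9  2.1  0.1]
```

```bash
python3 -m inch '0 0 0.03 0 -4 0 -1;0 0 0 -0.5 0 40 -1;0 0 0 0 0 30 -1;0 0 0 0 0 3.7 -1;0 0 0 0 0 0 -1'
python3 -m inch '0 0 0 0 0 0 0.5;0 0 0 0 0 0 0.6;0 0 0 0 0 0 0.7;0 0 0 0 0 0 0.7' 20
python3 go.py 504.7 -316.5 97.5 67;python3 -c "
from bench import *;s=sense();print(s['torque'],s['width'],s['finger_force'])"
```

```text
time: 7.7
eef_pos: [0.5039, -0.3161, 0.097]
ee_rot: [-179.9, -0.0, 66.5]
contact_force: [-0.1, -0.6, 0.2]
width: 0.0854
finger_force: 0.0
time: 8.1
eef_pos: [0.5052, -0.3169, 0.0987]
ee_rot: [179.9, 0.0, 66.6]
contact_force: [0.4, -0.2, -0.0]
width: 0.0284
finger_force: 0.0
t 8.1 shift [ 0.1 -0.6  1.2] turnz -0.006738611753496039 f [ 0.43333964 -0.24303747 -0.04735769] rot [1.79894157e+02 1.43044127e-02 6.66139060e+01] J [-32.1  29.3   2.9  63.4   0.   81.3]
[-0.05470697  0.00581787  0.03172097] 0.0283921471767612 0.0
```

```bash
python3 -m inch '0 0 0 0 0 0 1;0 0 0 0 0 0 1;0 0 0 0 0 0 1;0 0 0 0 0 0 1;0 0 0 0 0 0 1' 20
python3 -c "
from bench import *;s=sense();print(s['torque'],s['width'],s['finger_force'])"
```

```text
time: 8.6
eef_pos: [0.5043, -0.3162, 0.0979]
ee_rot: [-180.0, -0.0, 66.6]
contact_force: [-2.9, 2.6, 6.0]
width: 0.0099
finger_force: 24.9
[ 0.46094613  0.64316249 -0.03140064] 0.00988685243092122 24.85498309135437
```

```bash
f(){ grep -E 'eef|rot|contact'|tr '\n' ' ';echo; }
python3 -m inch '0 0 0 0 0 1 1;0 0 -0.15 0 0 0 1;0 0 0 0 0 0 1'|f
python3 -m inch '0 0 -0.15 0 0 0 1;0 0 0 0 0 0 1'|f
python3 -m inch '0 0 -0.15 0 0 0 1;0 0 0 0 0 0 1'|f
```

```text
eef_pos: [0.5041, -0.3161, 0.0979] ee_rot: [-180.0, -0.0, 75.4] contact_force: [-5.1, 4.4, 10.9] 
eef_pos: [0.5039, -0.3161, 0.098] ee_rot: [-180.0, -0.0, 83.9] contact_force: [-6.8, 4.3, 11.9] 
eef_pos: [0.5036, -0.3161, 0.0981] ee_rot: [-179.9, -0.0, 92.5] contact_force: [-7.2, 3.6, 12.5]
```

```bash
f(){ grep -E 'eef|rot|contact'|tr '\n' ' ';echo; }
python3 -m inch '0 0 0 0.7 -1.3 0 1;0 0 -0.15 0 0 0 1;0 0 0 0 0 0 1'|f
python3 -m inch '0 0 -0.15 0 0 0 1;0 0 0 0 0 0 1'|f
python3 -m inch '0 0 -0.15 0 0 0 1;0 0 0 0 0 0 1'|f
```

```text
eef_pos: [0.5033, -0.3161, 0.0983] ee_rot: [180.0, 0.1, 101.1] contact_force: [-4.9, 3.4, 10.1] 
eef_pos: [0.5031, -0.3161, 0.0984] ee_rot: [180.0, 0.1, 109.7] contact_force: [-5.6, 1.9, 11.5] 
eef_pos: [0.5028, -0.3162, 0.0984] ee_rot: [-180.0, 0.1, 118.3] contact_force: [-6.3, 2.2, 11.5]
```

```bash
f(){ grep -E 'eef|rot|contact'|tr '\n' ' ';echo; }
python3 -m inch '0 0 -0.1 0 0 0 1;0 0 0 0 0 0 1'|f
python3 -m inch '0 0 -0.1 0 0 0 1;0 0 0 0 0 0 1'|f
python3 -m inch '0 0 -0.1 0 0 0 1;0 0 0 0 0 0 1'|f
```

```text
eef_pos: [0.5027, -0.3163, 0.0984] ee_rot: [-179.9, 0.1, 124.0] contact_force: [-6.8, 2.9, 12.1] 
eef_pos: [0.5025, -0.3164, 0.0983] ee_rot: [-179.9, 0.0, 129.7] contact_force: [-6.9, 2.1, 12.1] 
eef_pos: [0.5024, -0.3165, 0.0982] ee_rot: [-179.9, 0.0, 135.4] contact_force: [-7.0, 1.5, 12.0]
```

```bash
f(){ grep -E 'eef|rot|contact'|tr '\n' ' ';echo; }
python3 -m inch '0 0 -0.1 0 0 0 1;0 0 0 0 0 0 1'|f
python3 -m inch '0 0 -0.1 0 0 0 1;0 0 0 0 0 0 1'|f
python3 -m inch '0 0 -0.1 0 0 0 1;0 0 0 0 0 0 1'|f
python3 - <<'E'
from h import *
o=[];im=camera("scene");print(sense()["width"],sense()["finger_force"],sense()["torque"])
cv2.imwrite("pics/s2.png",cv2.resize(im[180:310,280:420],None,fx=4,fy=4,interpolation=2))
E
```

```text
eef_pos: [0.5023, -0.3166, 0.0981] ee_rot: [-179.9, 0.0, 141.2] contact_force: [-6.9, 2.0, 11.0] 
eef_pos: [0.5022, -0.3167, 0.0976] ee_rot: [-179.9, -0.0, 146.9] contact_force: [-6.2, 0.7, 6.9] 
eef_pos: [0.5021, -0.3168, 0.0958] ee_rot: [-179.9, -0.1, 152.5] contact_force: [-2.2, -3.1, -3.6] 
0.00979484370791071 23.590933978557587 [-0.84548276  0.65847728  0.05759163]
```

View pics/s2.png

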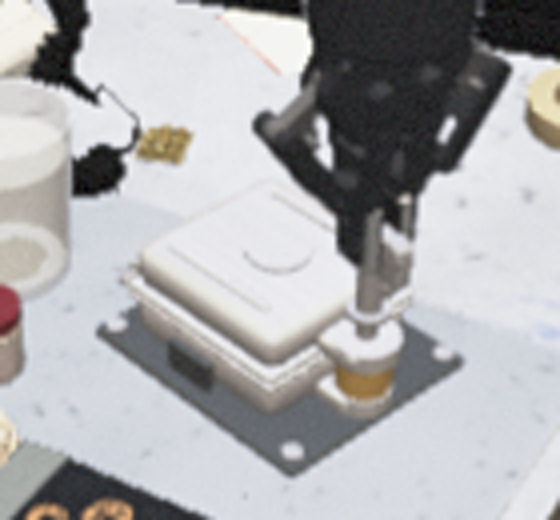

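The drop was felt at yaw ≈149–152: z fell and the force reversed sign. Next I'll follow it down.

```bash
f(){ grep -E 'eef|rot|contact'|tr '\n' ' ';echo; }
python3 -m inch '0 0 0 0 0 1 1;0 0 0 0 0 1 1;0 0 0 0 0 0 1'|f
python3 -m inch '0 0 0 0 0 1 1;0 0 0 0 0 0 1'|f
python3 -m inch '0 0 0 0 0 1 1;0 0 0 0 0 0 1'|f
```

```text
eef_pos: [0.5021, -0.3168, 0.0937] ee_rot: [-179.9, -0.1, 152.4] contact_force: [-4.6, -4.9, -1.7] 
eef_pos: [0.5021, -0.3168, 0.0935] ee_rot: [-179.9, -0.1, 152.4] contact_force: [-6.3, -3.1, 2.4] 
eef_pos: [0.5021, -0.3168, 0.0933] ee_rot: [-179.9, -0.1, 152.4] contact_force: [-5.8, -2.1, 6.4]
```

```bash
python3 -m inch '0 0 0 0 0 0 0.5;0 0 0 0 0 0 0.5;0 0 0 0 0 0 0.5'|head -2
python3 go.py 503.5 -317.7 93.3 152.4
```

```text
time: 12.25
eef_pos: [0.504, -0.3157, 0.0924]
t 12.25 shift [-0.5 -2.  -0.9] turnz 0.0027450939576248398 f [-0.97888083  0.20376098  0.45454097] rot [1.79959751e+02 4.04136201e-02 1.52557282e+02] J [-32.1  29.5   2.2  62.6   0.   -4.6]
```

```bash
f(){ grep -E 'eef|rot|contact|width'|tr '\n' ' ';echo; }
python3 -m inch '0 0 0 -0.5 -2 -1.5 0.5;0 0 0 0 0 0 1;0 0 0 0 0 0 1;0 0 0 0 0 0 1;0 0 0 0 0 0 1'|f
python3 -m inch '0 0 0.15 0 0 0.14 1;0 0 0.15 0 0 0.14 1;0 0 0.15 0 0 0.14 1;0 0 0 0 0 0 1'|f
python3 -m inch '0 0 0.15 0 0 0.14 1;0 0 0.15 0 0 0.14 1;0 0 0.15 0 0 0.14 1;0 0 0 0 0 0 1'|f
```

```text
eef_pos: [0.5034, -0.3177, 0.0943] ee_rot: [180.0, 0.0, 152.6] contact_force: [2.3, 2.2, 0.8] width: 0.0094 
eef_pos: [0.5034, -0.3177, 0.0938] ee_rot: [179.9, 0.0, 126.8] contact_force: [2.2, 2.0, 0.5] width: 0.0096 
eef_pos: [0.5034, -0.3177, 0.0934] ee_rot: [179.9, -0.0, 101.2] contact_force: [2.0, 1.6, 0.5] width: 0.0097
```

```bash
f(){ grep -E 'time|eef|rot|contact|width'|tr '\n' ' ';echo; }
python3 -m inch '0 0 0.15 0 0 0.14 1;0 0 0.15 0 0 0.14 1;0 0 0.15 0 0 0.14 1;0 0 0.15 0 0 0.14 1;0 0 0.15 0 0 0.14 1'|f
python3 -m inch '0 0 0.15 0 0 0.14 1;0 0 0.15 0 0 0.14 1;0 0 0.15 0 0 0.14 1;0 0 0.15 0 0 0.14 1;0 0 0.15 0 0 0.14 1'|f
python3 -m inch '0 0 0.15 0 0 0.14 1;0 0 0.15 0 0 0.14 1;0 0 0.15 0 0 0.14 1;0 0 0 0 0 0 1;0 0 0 0 0 0 1'|f
```

```text
time: 14.05 eef_pos: [0.5035, -0.3176, 0.0927] ee_rot: [179.9, -0.1, 58.0] contact_force: [2.9, 2.4, 0.3] width: 0.0095 
time: 14.55 eef_pos: [0.5036, -0.3177, 0.092] ee_rot: [180.0, -0.1, 15.1] contact_force: [4.0, 1.8, -1.0] width: 0.0095 
time: 15.05 eef_pos: [0.5036, -0.3178, 0.0916] ee_rot: [-180.0, -0.1, -10.4] contact_force: [4.3, 2.1, -0.3] width: 0.0099
```

```bash
f(){ grep -E 'time|eef|rot|contact|width'|tr '\n' ' ';echo; }
python3 -m inch '0 0 0 0 0 0 -1;0 0 0 0 0 0 -1;0 0 0 0 0 0 -1;0 0 0 0 0 0 -1;0 0 0 0 0 0 -1'|f
for i in 1 2 3 4;do :;done
python3 -m inch '0 0 -0.15 0 0 0 -1;0 0 -0.15 0 0 0 -1;0 0 -0.15 0 0 0 -1;0 0 -0.15 0 0 0 -1;0 0 -0.15 0 0 0 -1'|f
python3 -m inch '0 0 -0.15 0 0 0 -1;0 0 -0.15 0 0 0 -1;0 0 -0.15 0 0 0 -1;0 0 -0.15 0 0 0 -1;0 0 -0.15 0 0 0 -1'|f
python3 -m inch '0 0 -0.15 0 0 0 -1;0 0 -0.15 0 0 0 -1;0 0 -0.15 0 0 0 -1;0 0 -0.15 0 0 0 -1;0 0 -0.15 0 0 0 -1'|f
python3 -m inch '0 0 -0.15 0 0 0 -1;0 0 -0.15 0 0 0 -1;0 0 -0.15 0 0 0 -1;0 0 -0.15 0 0 0 -1;0 0 -0.15 0 0 0 -1'|f
python3 -m inch '0 0 -0.14 0 0 0 -1;0 0 0 0 0 0 -1'|f
python3 go.py 503.5 -317.7 91.6 169.6
```

```text
time: 15.55 eef_pos: [0.5025, -0.318, 0.0913] ee_rot: [180.0, 0.0, -10.7] contact_force: [-0.2, -0.3, 0.6] width: 0.0809 
time: 16.05 eef_pos: [0.5027, -0.318, 0.0915] ee_rot: [180.0, 0.0, 32.6] contact_force: [-0.1, 1.4, 0.4] width: 0.0856 
time: 16.55 eef_pos: [0.5027, -0.318, 0.0914] ee_rot: [-180.0, 0.0, 75.6] contact_force: [0.7, 0.3, -0.1] width: 0.0853 
time: 17.05 eef_pos: [0.5027, -0.3179, 0.0915] ee_rot: [-180.0, 0.0, 118.6] contact_force: [-0.1, -0.5, 0.3] width: 0.0855 
time: 17.55 eef_pos: [0.5027, -0.3179, 0.0914] ee_rot: [-180.0, -0.0, 161.5] contact_force: [0.1, 0.0, -0.4] width: 0.0851 
time: 17.75 eef_pos: [0.5027, -0.318, 0.0914] ee_rot: [-180.0, -0.0, 169.2] contact_force: [-0.1, -1.2, -0.2] width: 0.0854 
t 17.75 shift [-0.7  0.4 -0.2] turnz -0.007376609163611333 f [-0.10899561 -1.16998318 -0.23333265] rot [-1.79991552e+02 -1.02573004e-02  1.69177351e+02] J [-32.3  29.6   2.2  62.6  -0.  -21.5]
```

```bash
f(){ grep -E 'time|eef|rot|contact|width'|tr '\n' ' ';echo; }
python3 -m inch '0 0 0 -0.7 0.4 -0.3 -1;0 0 0 0 0 0 1;0 0 0 0 0 0 1;0 0 0 0 0 0 1;0 0 0 0 0 0 1'|f
python3 -m inch '0 0 0 0 0 0 1;0 0 0 0 0 0 1;0 0 0 0 0 0 1;0 0 0 0 0 0 1'|f
python3 -m inch '0 0 0.15 0 0 0.14 1;0 0 0.15 0 0 0.14 1;0 0 0.15 0 0 0.14 1;0 0 0.15 0 0 0.14 1;0 0 0.15 0 0 0.14 1'|f
```

```text
time: 18.25 eef_pos: [0.5036, -0.3176, 0.0917] ee_rot: [180.0, -0.0, 169.2] contact_force: [0.5, 1.2, 0.3] width: 0.0282 
time: 18.65 eef_pos: [0.5035, -0.3177, 0.0918] ee_rot: [-180.0, -0.0, 169.2] contact_force: [-1.3, -1.5, 0.9] width: 0.0094 
time: 19.15 eef_pos: [0.5036, -0.3177, 0.0911] ee_rot: [-180.0, 0.0, 125.9] contact_force: [0.3, -0.5, -0.1] width: 0.0097
```

```bash
f(){ grep -E 'time|eef|rot|contact|width'|tr '\n' ' ';echo; }
python3 -m inch '0 0 0.15 0 0 0.14 1;0 0 0.15 0 0 0.14 1;0 0 0.15 0 0 0.14 1;0 0 0.15 0 0 0.14 1;0 0 0.15 0 0 0.14 1'|f
python3 -m inch '0 0 0.15 0 0 0.14 1;0 0 0.15 0 0 0.14 1;0 0 0.15 0 0 0.14 1;0 0 0.15 0 0 0.14 1;0 0 0.15 0 0 0.14 1'|f
python3 -m inch '0 0 0.15 0 0 0.14 1;0 0 0.15 0 0 0.14 1;0 0 0.15 0 0 0.14 1;0 0 0.15 0 0 0.14 1;0 0 0.15 0 0 0.14 1'|f
python3 -m inch '0 0 0.15 0 0 0.14 1;0 0 0.15 0 0 0.14 1;0 0 0.1 0 0 0.1 1;0 0 0 0 0 0 1;0 0 0 0 0 0 1'|f
python3 - <<'E'
from h import *
im=camera("scene");s=sense();print(s["width"],s["finger_force"],s["joint_pos"])
cv2.imwrite("pics/s3.png",cv2.resize(im[180:310,280:420],None,fx=4,fy=4,interpolation=2))
E
```

```text
time: 19.65 eef_pos: [0.5035, -0.3178, 0.0904] ee_rot: [-180.0, 0.0, 82.9] contact_force: [0.0, 0.3, 1.0] width: 0.0093 
time: 20.15 eef_pos: [0.5035, -0.3178, 0.0897] ee_rot: [180.0, 0.0, 39.9] contact_force: [0.6, -0.4, -0.1] width: 0.0093 
time: 20.65 eef_pos: [0.5035, -0.3177, 0.0889] ee_rot: [180.0, 0.0, -3.1] contact_force: [-1.0, 0.0, -0.1] width: 0.0091 
time: 21.15 eef_pos: [0.5035, -0.3177, 0.0885] ee_rot: [180.0, 0.0, -25.5] contact_force: [0.4, -0.6, 0.1] width: 0.0091 
0.009284152980688035 25.48947125673294 [-3.22427408e+01  2.98238234e+01  2.06410028e+00  6.22404314e+01
 -1.10379804e-02  1.73281365e+02]
```

View pics/s3.png

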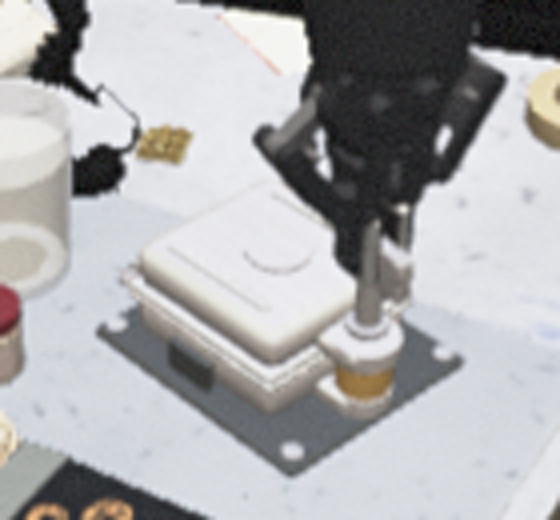

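```bash
python3 -c "
from bench import *;print(finish_job())"
```

```text
the job is handed in; nothing more can be done
None
```

I pressed the lid home, felt the thread drop about 1.4 rad back, and turned the bolt forward about one full turn. I handed the job in with the gripper still closed on the wing (about 25 N) at about 21 s of the 72 s; the judge returned no verdict.

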